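# Move the logger clip to the fresh panel

### The job

The upright panel has finished its run: squeeze the spring clip that carries the data logger open, take it off that panel and clip it onto the top edge of the leaning panel on the draining rack, logger on the panel's upper (barnacled) face and the clip's locating pin fully down in the notch in the edge. Keep the clip squeezed open while you bring it over the edge, then let it close and leave it gripping the panel. Do not shift the plain clip or the petri dish.

Things in the scene. Friction and masses are not known exactly. Their poses are not given: they have to be found in the camera images.
- logger_clip: Steel spring clip, 107 mm long, 25 wide, with a pale grey, rounded data logger (46x34x18 mm) on its front jaw; about 0.11 kg. At the start it grips the upright panel, handles up, in either of its two notches. Origin: its pivot. z to the handles, y along the pivot and the edge, x to the logger. The frame belongs to the front half: front handle, front jaw, pin and logger turn with it.
- clip_grip (a point): Between the two handles, 40 mm above the pivot: the place to squeeze. Handles are flat faces 25 mm wide on the +x and -x sides, from 6 to 56 mm above the pivot. While the clip grips a panel they splay: 43 mm over the outside here, 50 at the top. About 15 N opens it to a stop, where the outsides are parallel and 26 mm apart, square to the open mouth.
- logger_clip_lever (a joint): Opening of the logger clip in rad: 0 gripping a 6 mm panel, 0.45 squeezed open to its stop, -0.14 shut on nothing; sprung shut. Opened, each half turns half of this about the pivot, opposite ways, so at the stop the front half's z leans 0.225 rad from the mouth's middle line, away from the logger.
- clip_pin (a point): Underside of the clip's locating pin, 25 mm below the pivot: a round steel bar 10 mm thick that runs along x between the jaws.
- clip_jaws (a point): Middle of the jaws' rubber pads, 42 mm below the pivot; the jaws end 51 mm below it. The pads grip a 6 mm panel flat and open to 20 mm or more. The logger stands 12 to 31 mm out in x, 13 to 47 mm below the pivot.
- panel: Fresh grey panel, 150 wide, 190 long, 6 mm thick, barnacles on its upper face, fixed on the draining rack and leaning back 35 degrees from vertical. Origin: middle of its top edge (mid-thickness, over the notch). z up the slope, y along the edge, x out of the barnacled face. Seated, the clip's axes are parallel to these and its pivot 13 mm up z; with the pin on the plain edge, 25 mm.
- notch (a point): Middle of the floor of the leaning panel's only notch, 12 mm below its edge. The notch is 13 mm wide, lips rounded to 5 mm radius, so 23 mm wide at the mouth, centred on the top edge. The panel's underside is clear for 60 mm below the edge.
- holder: Upright holder: dark steel foot 100 x 150 mm with the finished grey panel standing in it (190 wide, 6 thick, top edge 105 mm above the table), fixed. Origin on the table under its centre; z up, y along the edge, x to the logger's side. Its two notches, like the other panel's, are at y = -45 and +45 mm.
- plain_clip: The same clip without a logger, gripping the upright panel's other notch, 90 mm from the logger clip; origin and axes alike. Leave it there.
- petri: Clear petri dish, 64 mm across, 16 high, on the table between holder and rack; origin at the centre of its underside. A bystander.

How it is judged:
By the outcome, as a careful person would: the job done as asked, in the order asked, and still so for the second after the job is handed in, with the robot touching nothing.
It also fails if it takes over 38 s, if anything falls off the work surface, if the arm or the gripper's body presses on something with over 40 N, if the wrist force passes 120 N, or if a joint passes its speed limit or range.

### The arm

A 7-joint arm with a two-finger parallel gripper is mounted at the origin on the work surface; the furniture and walls round the work are solid. World frame = base frame: x ahead of the robot, y to its left, z up, the work surface at z = 0. Lengths are in m, angles in rad, forces in N, time in s.
With the tool pointing down it reaches from about 0.35 to 0.9 m from the base axis. Payload 7.2 kg.
Tool frame: the origin (TCP) lies on the centre line of the jaws, within the pads' length; the fingertips stand 14 mm ahead of it and the grasp point (between the pads) lies 5 mm behind it; z points along the fingers, y is the line along which they close (so a half turn about z gives the same grasp; the last joint's range is limited). The gripper opens to 85 mm and grips with 20 to 120 N. Pads are 22 mm wide; open, the fingers measure 114 mm over their backs; the gripper's body (76 mm by 85 mm) begins 54 mm behind the grasp point. The pads swing forward as they close: fully open they stand 13 mm farther back than shut.
Start: joints at [1.187, 0.411, -0.013, 1.596, 0.006, 1.134, -0.082], TCP at [0.194, -0.594, 0.245] pointing down, gripper open.
Joint ranges: [-2.95, 2.95], [-0.29, 1.99], [-1.47, 1.44], [0.14, 2.54], [-1.03, 4.17], [0.13, 1.85], [-2.86, 2.86]. Speed limits (rad/s): [2.39, 2.39, 3.01, 3.01, 3.14, 3.14, 3.14].

### API

Orientations are given as a 3x3 rotation matrix whose columns are the frame's x, y, z axes.
In Python, from station import arm gives the robot as it stands.
- The arm moves only by the tool arm_command, never from a script. Its argument "targets" is a list of rows, each an object of numbers: "tx", "ty", "tz": the shift along the tool's x, y, z in m; "wx", "wy", "wz": the turn, a rotation vector about the tool's x, y, z in rad; "hand": the finger opening in m, from 0 to 0.0854. In form: [{"tx": .., "ty": .., "tz": .., "wx": .., "wy": .., "wz": .., "hand": ..}, ...]. A call has 1 to 20 rows; each row shifts and turns the commanded pose from where the row before left it, along the tool's axes as they then stand; what a row does not reach is not made up. A row lasts 1/8 s, in which the tool goes at most 62.5 mm and 10.7 degrees, less where a joint would pass 70% of its speed; a pose out of reach is approached as far as the arm can. A call with a gripper value outside its range is refused whole. The fingers move at their own pace and stop on an object; "grip_force" is the grip in N (left out, the last holds). Time passes only in rows, so rows that do not move let the fingers close. It gives the time, the measured TCP pose, the force, the opening and the grip force at its end, in the units of the state.
- arm.get_obs(): the state, without advancing time (a new reading comes with each control period).
- arm.snapshot(name): name is "side" or "top"; returns a dict with "frame" (384x512x3 uint8, red, green, blue), "mtx" (3x3 intrinsics, pixels), "R" (3x3) and "t" (3): a world point X has camera coordinates R X + t. Camera axes: x right, y down, z forward; pixel columns grow to the right and rows downward; lengths in m; the calibration is good to about 2 mm. A picture is of the moment at which its call begins. There is no depth.
- arm.job_done(): hands the job in; it is judged then, once.
The state is a dict: "clock": time; "joints": joint angles; "dq": joint speeds; "joint_torque": joint torques, N m; "tcp_pos": TCP position; "eef_rot": TCP orientation; "force": force on the tool from outside, world axes, zero at the start; "moment": the same for the moment, N m; "width": opening from 0.0 (shut) to 1.0 (fully open); "finger_force": force on a finger pad.
Only numpy, scipy, OpenCV 4.12 (cv2) and the standard library are available. Lean on these libraries where they do the work, as an engineer would, in place of code of your own. Each camera call takes 0.05 s, during which the arm holds its last target. There are 200 camera calls.

## Working session

There is one attempt and no reset: what is moved stays moved. The work goes in short steps, Python scripts to look and compute and a tool call to move; the robot and the scene stay as the last step left them, time stands still between calls to the robot, and variables do not carry over. Pictures are saved under pics/ and viewed, at most 10 in all, crops included, and the job is handed in when it is done.

Besides the shell and the picture viewer there is one more tool, called after ">>>" as name(argument=value, ...), one argument or row to a line, values as JSON. arm_command: Moves the arm, as the interface text tells. Its arguments: {"type":"object","properties":{"targets":{"type":"array"},"grip_force":{"type":"number"}},"required":["targets"]}

```bash
mkdir -p pics; python3 - <<'E'
from station import arm
import cv2,numpy as np,pickle
for n in("side","top"):
    s=arm.snapshot(n); pickle.dump(s,open(f"pics/{n}0.pkl","wb"))
    cv2.imwrite(f"pics/{n}0.png",cv2.resize(s["frame"][:,:,::-1],(800,600),interpolation=cv2.INTER_CUBIC))
    print(n,s["mtx"].round(1).tolist(),s["R"].round(3).tolist(),(-s["R"].T@s["t"]).round(3))
o=arm.get_obs();print(o["clock"],o["tcp_pos"],np.round(o["eef_rot"],3).tolist(),o["width"])
E
```

```text
side [[455.3, 0.0, 258.0], [0.0, 455.3, 187.4], [0.0, 0.0, 1.0]] [[-0.973, -0.23, 0.015], [-0.105, 0.385, -0.917], [0.205, -0.893, -0.399]] [0.273 1.006 0.57 ]
top [[368.9, 0.0, 256.1], [0.0, 368.9, 190.8], [0.0, 0.0, 1.0]] [[0.012, -1.0, -0.011], [-0.987, -0.01, -0.159], [0.159, 0.013, -0.987]] [0.377 0.045 0.963]
0.1 [ 0.19392335 -0.59368995  0.24453483] [[0.951, 0.311, -0.001], [0.311, -0.951, 0.001], [-0.0, -0.001, -1.0]] 0.9974660788142456
```

View pics/side0.png

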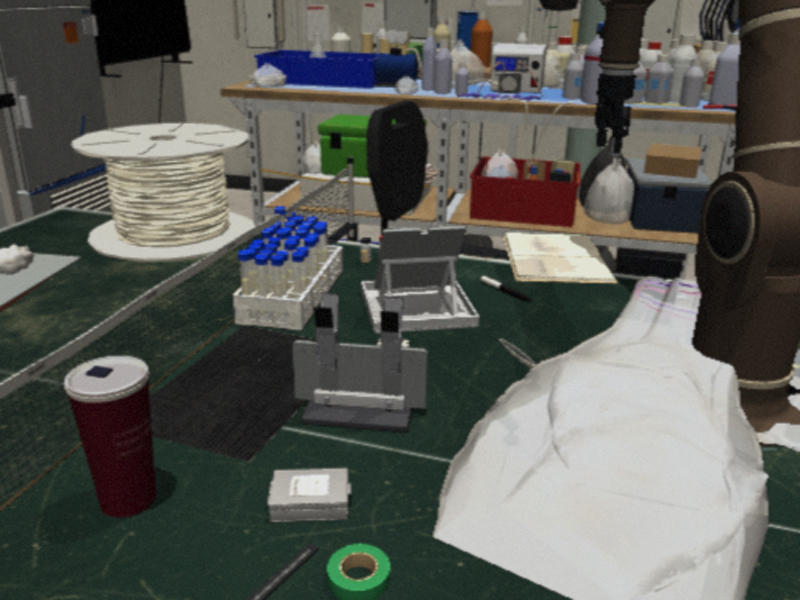

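View pics/top0.png

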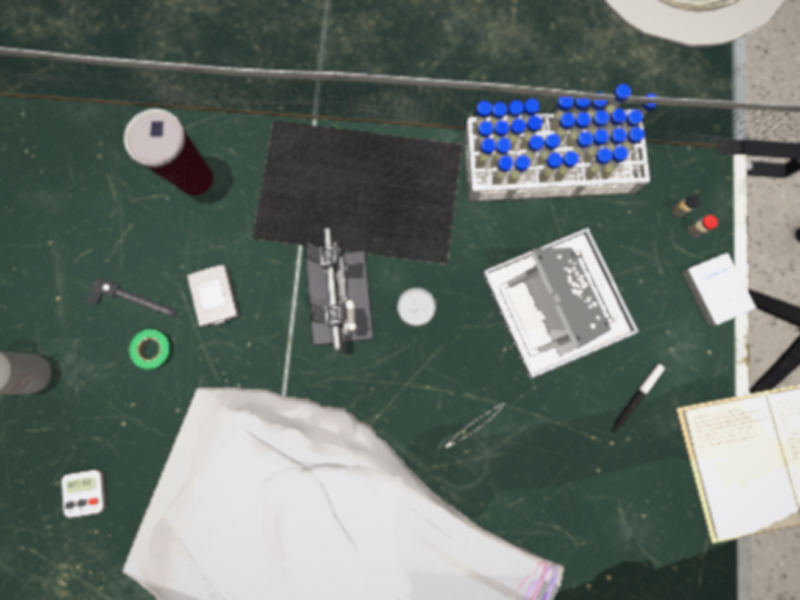

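The top view shows the holder at (338,290) with the logger (350,318) on its right (−y) side at the near notch, the petri dish at (416,306) and the leaning panel at (575,295). In the side view the clips are at (326,310) and (391,315), and the leaning panel's top edge is near (422,230). I'll enlarge both.

```bash
python3 - <<'E'
import cv2,numpy as np,pickle
t=pickle.load(open("pics/top0.pkl","rb"))["frame"][:,:,::-1]; s=pickle.load(open("pics/side0.pkl","rb"))["frame"][:,:,::-1]
def c(f,x0,y0,x1,y1,k):return cv2.resize(f[y0:y1,x0:x1],None,fx=k,fy=k,interpolation=cv2.INTER_CUBIC)
a=c(t,190,140,250,230,6); b=c(t,305,140,365,230,6)   # 360x540
cv2.imwrite("pics/tc.png",np.hstack([a,b]))
a=c(s,180,180,280,275,5); b=c(s,230,135,290,215,5)
im=np.zeros((480,800,3),np.uint8); im[:475,:500]=a; im[:400,500:800]=b
cv2.imwrite("pics/sc.png",im)
E
```

```text
(no output)
```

View pics/tc.png

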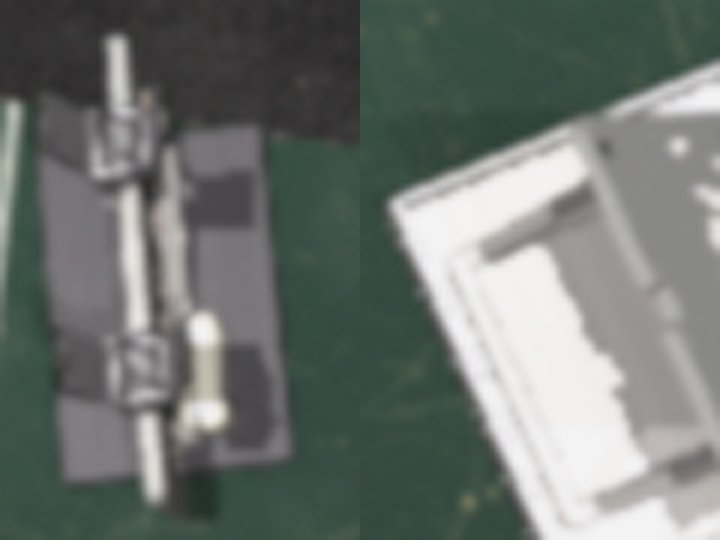

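View pics/sc.png

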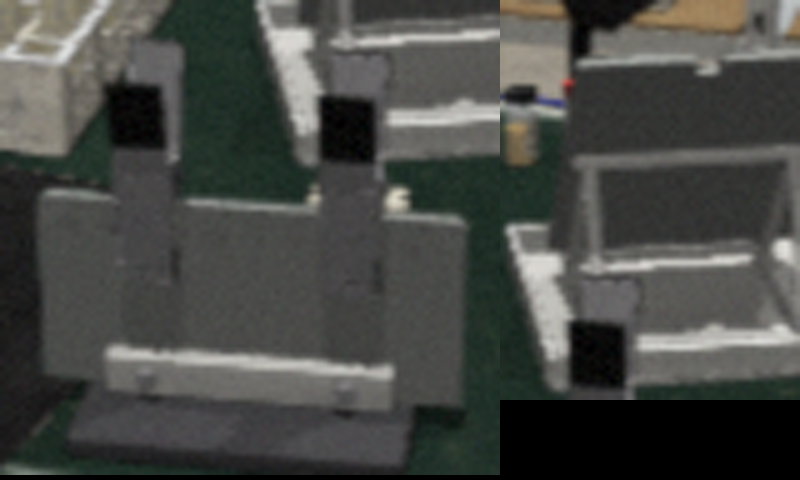

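The top crop shows the upright panel's edge from (117,38) to (155,500), with the logger clip at (142,370). The leaning panel's notch is at (662,300) and its far corner at (590,130). The side crop shows the upright edge from (40,192) to (465,217) and the leaning notch at (710,68).

```bash
cat >h.py <<'E'
import numpy as np,pickle,cv2
def cam(n): return pickle.load(open(f"pics/{n}.pkl","rb"))
def ray(s,p):
    d=s["R"].T@np.linalg.solve(s["mtx"],[p[0],p[1],1]); return -s["R"].T@s["t"],d/np.linalg.norm(d)
def plane(s,p,z):
    c,d=ray(s,p); return c+d*(z-c[2])/d[2]
def tri(s,p,s2,p2):
    c,d=ray(s,p);e,f=ray(s2,p2)
    k=np.linalg.lstsq(np.c_[d,-f],e-c,rcond=None)[0]
    a,b=c+k[0]*d,e+k[1]*f; return (a+b)/2,np.linalg.norm(a-b)
def proj(s,X):
    q=s["mtx"]@(s["R"]@np.asarray(X)+s["t"]); return q[:2]/q[2]
E
python3 - <<'E'
from h import *
np.set_printoptions(precision=4,suppress=True)
T,S=cam("top0"),cam("side0")
tc=lambda x,y:(190+x/6-.42,140+y/6-.42); tl=lambda x,y:(305+(x-360)/6-.42,140+y/6-.42)
sc=lambda x,y:(180+x/5-.4,180+y/5-.4); sl=lambda x,y:(230+(x-500)/5-.4,135+y/5-.4)
a,b=plane(T,tc(117,38),.105),plane(T,tc(155,500),.105);print("top edge",a,b,np.linalg.norm(a-b),(a+b)/2,np.arctan2(*(a-b)[1::-1]))
a2,b2=plane(S,sc(40,192),.105),plane(S,sc(467,217),.105);print("side",a2,b2,np.linalg.norm(a2-b2),(a2+b2)/2,np.arctan2(*(a2-b2)[1::-1]))
print("foot",[plane(T,tc(*p),.01)for p in((40,95),(262,128),(290,458),(65,482))])
n,e=tri(T,tl(662,300),S,sl(710,68));print("notch",n,e)
f,e=tri(T,tl(590,132),S,sl(578,65));print("far corner",f,e)
print("dist",np.linalg.norm(f-n),"dir",np.arctan2(*(f-n)[1::-1]))
# same height plane
print(plane(T,tl(662,300),f[2]),plane(T,tl(590,132),f[2]))
E
```

```text
top edge [0.6236 0.171  0.105 ] [0.4386 0.1503 0.105 ] 0.18615725737057282 [0.5311 0.1606 0.105 ] 0.11167313948243614
side [0.6227 0.172  0.105 ] [0.436  0.1464 0.105 ] 0.1884157332328267 [0.5293 0.1592 0.105 ] 0.13654996704254396
foot [array([0.6244, 0.2184, 0.01  ]), array([0.6103, 0.1194, 0.01  ]), array([0.4642, 0.1041, 0.01  ]), array([0.4527, 0.201 , 0.01  ])]
notch [ 0.5071 -0.1594  0.1702] 0.005068534427647664
far corner [ 0.5718 -0.1337  0.1736] 0.001614110560702582
dist 0.06967796201845516 dir 0.3769658039063075
[ 0.509  -0.1582  0.1736] [ 0.571  -0.1339  0.1736]
```

First move: up and over to above the logger clip, at about (0.486, 0.154), with tool y along holder x.

>>> arm_command(
  targets=[
    {"tz": -0.05, "hand": 0.0854},
    {"tx": 0.038, "ty": -0.0255, "tz": -0.005, "hand": 0.0854},
    {"tx": 0.038, "ty": -0.0255, "tz": -0.005, "hand": 0.0854},
    {"tx": 0.038, "ty": -0.0255, "tz": -0.005, "hand": 0.0854},
    {"tx": 0.038, "ty": -0.0255, "tz": -0.005, "hand": 0.0854},
    {"tx": 0.038, "ty": -0.0255, "tz": -0.005, "hand": 0.0854},
    {"tx": 0.038, "ty": -0.0255, "tz": -0.005, "hand": 0.0854},
    {"tx": 0.038, "ty": -0.0255, "tz": -0.005, "hand": 0.0854},
    {"tx": 0.038, "ty": -0.0255, "tz": -0.005, "hand": 0.0854},
    {"tx": 0.038, "ty": -0.0255, "tz": -0.005, "hand": 0.0854},
    {"tx": 0.038, "ty": -0.0255, "tz": -0.005, "hand": 0.0854},
    {"tx": 0.038, "ty": -0.0255, "hand": 0.0854},
    {"hand": 0.0854},
  ],
)

```text
$.targets[0]: bad value
```

>>> arm_command(
  targets=[
    {"tx": 0.0107, "ty": -0.0379, "hand": 0.0854},
    {"tx": 0.0107, "ty": -0.0379, "hand": 0.0854},
    {"tx": 0.0107, "ty": -0.0379, "hand": 0.0854},
    {"tx": 0.0107, "ty": -0.0379, "hand": 0.0854},
    {"tx": 0.0107, "ty": -0.0379, "hand": 0.0854},
    {"tx": 0.0107, "ty": -0.0379, "hand": 0.0854},
    {"tx": 0.0107, "ty": -0.0379, "hand": 0.0854},
    {"tx": 0.0107, "ty": -0.0379, "hand": 0.0854},
    {"tx": 0.0107, "ty": -0.0379, "hand": 0.0854},
    {"wz": 0.095, "hand": 0.0854},
    {"wz": 0.095, "hand": 0.0854},
    {"hand": 0.0854},
  ],
)

```text
$.targets[0]: bad value
```

Refused, perhaps because rows need every key. Trying one full row.

>>> arm_command(
  targets=[
    {"tx": 0, "ty": 0, "tz": -0.05, "wx": 0, "wy": 0, "wz": 0, "hand": 0.085},
  ],
)

```text
clock: 0.22
tcp_pos: [0.1933, -0.5919, 0.2914]
eef_rot: [[0.95, 0.311, -0.003], [0.311, -0.95, 0.008], [-0.001, -0.009, -1.0]]
force: [0.4, -1.1, 0.4]
width: 0.999
finger_force: 0.0
```

>>> arm_command(
  targets=[
    {"tx": 0.038, "ty": -0.0255, "tz": -0.005, "wx": 0, "wy": 0, "wz": 0, "hand": 0.085},
    {"tx": 0.038, "ty": -0.0255, "tz": -0.005, "wx": 0, "wy": 0, "wz": 0, "hand": 0.085},
    {"tx": 0.038, "ty": -0.0255, "tz": -0.005, "wx": 0, "wy": 0, "wz": 0, "hand": 0.085},
    {"tx": 0.038, "ty": -0.0255, "tz": -0.005, "wx": 0, "wy": 0, "wz": 0, "hand": 0.085},
    {"tx": 0.038, "ty": -0.0255, "tz": -0.005, "wx": 0, "wy": 0, "wz": 0, "hand": 0.085},
    {"tx": 0.038, "ty": -0.0255, "tz": -0.005, "wx": 0, "wy": 0, "wz": 0, "hand": 0.085},
    {"tx": 0.038, "ty": -0.0255, "tz": -0.005, "wx": 0, "wy": 0, "wz": 0, "hand": 0.085},
    {"tx": 0.038, "ty": -0.0255, "tz": -0.005, "wx": 0, "wy": 0, "wz": 0, "hand": 0.085},
    {"tx": 0.038, "ty": -0.0255, "tz": -0.005, "wx": 0, "wy": 0, "wz": 0, "hand": 0.085},
    {"tx": 0.038, "ty": -0.0255, "tz": -0.005, "wx": 0, "wy": 0, "wz": 0, "hand": 0.085},
    {"tx": 0.038, "ty": -0.0255, "tz": -0.005, "wx": 0, "wy": 0, "wz": 0, "hand": 0.085},
  ],
)

```text
clock: 1.6
tcp_pos: [0.5048, -0.1965, 0.3502]
eef_rot: [[0.951, 0.31, -0.0], [0.31, -0.951, 0.0], [-0.0, -0.0, -1.0]]
force: [0.5, -0.7, -0.3]
width: 0.988
finger_force: 0.0
```

>>> arm_command(
  targets=[
    {"tx": 0.0107, "ty": -0.0379, "tz": 0, "wx": 0, "wy": 0, "wz": 0, "hand": 0.085},
    {"tx": 0.0107, "ty": -0.0379, "tz": 0, "wx": 0, "wy": 0, "wz": 0, "hand": 0.085},
    {"tx": 0.0107, "ty": -0.0379, "tz": 0, "wx": 0, "wy": 0, "wz": 0, "hand": 0.085},
    {"tx": 0.0107, "ty": -0.0379, "tz": 0, "wx": 0, "wy": 0, "wz": 0, "hand": 0.085},
    {"tx": 0.0107, "ty": -0.0379, "tz": 0, "wx": 0, "wy": 0, "wz": 0, "hand": 0.085},
    {"tx": 0.0107, "ty": -0.0379, "tz": 0, "wx": 0, "wy": 0, "wz": 0, "hand": 0.085},
    {"tx": 0.0107, "ty": -0.0379, "tz": 0, "wx": 0, "wy": 0, "wz": 0, "hand": 0.085},
    {"tx": 0.0107, "ty": -0.0379, "tz": 0, "wx": 0, "wy": 0, "wz": 0.095, "hand": 0.085},
    {"tx": 0, "ty": 0, "tz": 0, "wx": 0, "wy": 0, "wz": 0.095, "hand": 0.085},
    {"tx": 0, "ty": 0, "tz": 0, "wx": 0, "wy": 0, "wz": 0, "hand": 0.085},
  ],
)

```text
clock: 2.85
tcp_pos: [0.4913, 0.1173, 0.3499]
eef_rot: [[0.992, 0.127, -0.001], [0.127, -0.992, -0.0], [-0.001, 0.0, -1.0]]
force: [-0.4, -0.4, 0.2]
width: 0.998
finger_force: 0.0
```

```bash
python3 - <<'E'
from h import *
from station import arm
np.set_printoptions(precision=4,suppress=True)
for n in("side","top"): pickle.dump(arm.snapshot(n),open(f"pics/{n}1.pkl","wb"))
o=arm.get_obs();print(o["clock"],o["tcp_pos"],np.round(o["eef_rot"],3).tolist(),np.round(o["joints"],3))
T,S=cam("top1"),cam("side1")
def c(f,x0,y0,x1,y1,k):return cv2.resize(f[y0:y1,x0:x1,::-1],None,fx=k,fy=k,interpolation=cv2.INTER_CUBIC)
im=np.zeros((600,800,3),np.uint8); a=c(T["frame"],325,140,405,240,6)[:600]
im[:a.shape[0],:a.shape[1]]=a; b=c(S["frame"],180,100,240,200,5); b=c(S["frame"],180,140,240,240,5); im[:b.shape[0],490:790]=b
cv2.imwrite("pics/v1.png",im)
# leaning edge lines by column/row brightness in the first pictures
E
```

```text
2.95 [0.4915 0.1166 0.3501] [[0.992, 0.127, -0.0], [0.127, -0.992, -0.0], [-0.0, 0.0, -1.0]] [ 0.126  0.168 -0.521  1.698  0.087  1.298 -1.856]
```

View pics/v1.png

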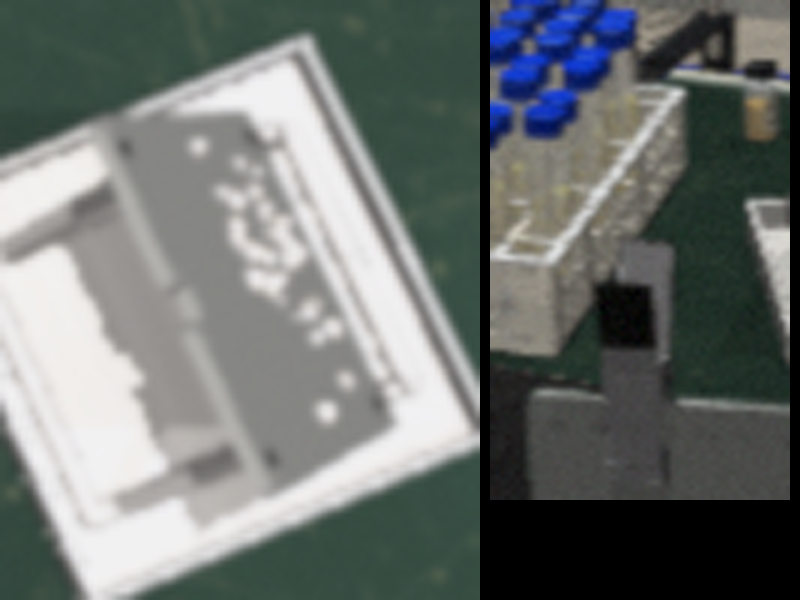

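The top crop shows the leaning edge from (107,130) to (262,485), with its notch at (187,308) in the middle. The side crop shows the plain clip and the upright edge at row 400.

```bash
python3 - <<'E'
from h import *
np.set_printoptions(precision=4,suppress=True)
T,S=cam("top0"),cam("side0")
tl=lambda x,y:(325+x/6-.42,140+y/6-.42); tc=lambda x,y:(190+x/6-.42,140+y/6-.42);sc=lambda x,y:(180+x/5-.4,180+y/5-.4);sl=lambda x,y:(230+(x-500)/5-.4,135+y/5-.4)
for z in(.165,.172,.18):
    p,q,n=[plane(T,tl(*k),z) for k in((109,127),(262,485),(187,308))]
    print(z,p,q,n,np.linalg.norm(p-q),np.arctan2(*(p-q)[1::-1]), proj(S,p),proj(S,q),proj(S,n))
print("side meas",sl(578,65),"notch",sl(710,68))
for k in((122,143),(142,371)): print("clip tops",plane(T,tc(*k),.172))
for k in((150,42),(360,52)): print("side handle-top centres",plane(S,sc(*k),.172))
E
```

```text
0.165 [ 0.575  -0.1355  0.165 ] [ 0.4433 -0.187   0.165 ] [ 0.5075 -0.1621  0.165 ] 0.14135802951447832 0.37299214324082425 [244.5087 150.3698] [295.1841 148.7736] [270.6775 149.5195]
0.172 [ 0.5732 -0.1339  0.172 ] [ 0.4427 -0.185   0.172 ] [ 0.5064 -0.1603  0.172 ] 0.1401188019473582 0.3729921432408242 [244.9847 148.1667] [295.3978 146.6116] [271.017  147.3381]
0.18 [ 0.5712 -0.1321  0.18  ] [ 0.4421 -0.1826  0.18  ] [ 0.5051 -0.1582  0.18  ] 0.13870254187064956 0.37299214324082397 [245.533 145.629] [295.6439 144.1207] [271.4081 144.8252]
side meas (245.2, 147.6) notch (271.6, 148.2)
clip tops [0.5645 0.1581 0.172 ]
clip tops [0.4802 0.1481 0.172 ]
side handle-top centres [0.5781 0.1477 0.172 ]
side handle-top centres [0.4875 0.1341 0.172 ]
```

>>> arm_command(
  targets=[
    {"tx": -0.0016, "ty": -0.0389, "tz": 0.02, "wx": 0, "wy": 0, "wz": 0, "hand": 0.085},
    {"tx": 0, "ty": 0, "tz": 0.045, "wx": 0, "wy": 0, "wz": 0, "hand": 0.085},
    {"tx": 0, "ty": 0, "tz": 0.045, "wx": 0, "wy": 0, "wz": 0, "hand": 0.085},
    {"tx": 0, "ty": 0, "tz": 0.04, "wx": 0, "wy": 0, "wz": 0, "hand": 0.085},
    {"tx": 0, "ty": 0, "tz": 0, "wx": 0, "wy": 0, "wz": 0, "hand": 0.085},
  ],
)

```text
clock: 3.58
tcp_pos: [0.4835, 0.1541, 0.1979]
eef_rot: [[0.992, 0.126, -0.006], [0.126, -0.992, -0.002], [-0.006, 0.001, -1.0]]
force: [-0.7, -0.2, -0.3]
width: 0.998
finger_force: 0.0
```

```bash
python3 - <<'E'
from h import *
from station import arm
for n in("side","top"): pickle.dump(arm.snapshot(n),open(f"pics/{n}2.pkl","wb"))
o=arm.get_obs();print(o["clock"],o["tcp_pos"])
T,S=cam("top2"),cam("side2")
def c(f,x0,y0,x1,y1,k):return cv2.resize(f[y0:y1,x0:x1,::-1],None,fx=k,fy=k,interpolation=cv2.INTER_CUBIC)
im=np.zeros((600,800,3),np.uint8); b=c(S["frame"],180,140,280,260,5);im[:600,:500]=b
a=c(T["frame"],185,140,245,240,5);im[:500,500:]=a
p=proj(S,np.array(o["tcp_pos"])-[0,0,.014]);print("tip centre in side crop",(p-[180,140])*5)
cv2.imwrite("pics/v2.png",im)
E
```

```text
3.675 [0.48561467 0.15541642 0.20128823]
tip centre in side crop [350.47067572 237.01267741]
```

View pics/v2.png

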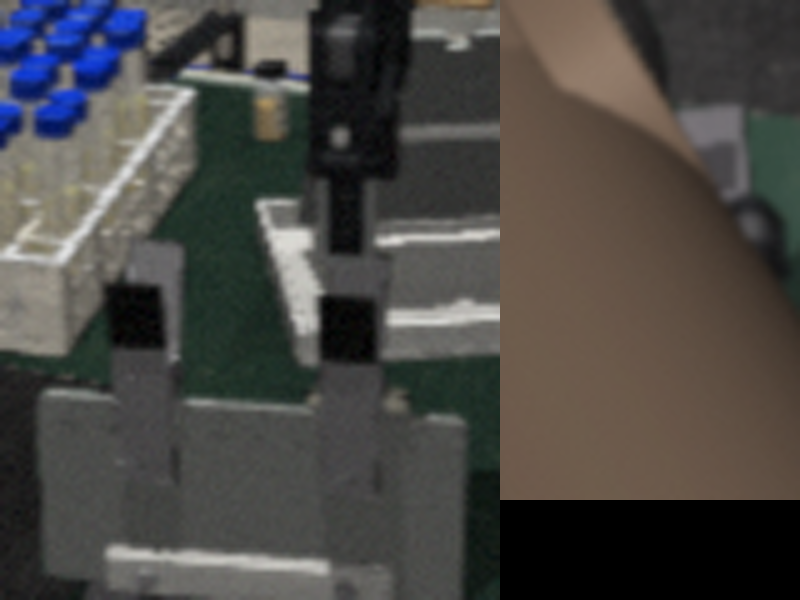

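The near finger (x 346, tip 253) lines up with the logger clip's near handle (x 350, top 293) to about 1 mm. Descend and squeeze.

>>> arm_command(
  targets=[
    {"tx": 0, "ty": 0, "tz": 0.025, "wx": 0, "wy": 0, "wz": 0, "hand": 0.085},
    {"tx": 0, "ty": 0, "tz": 0.025, "wx": 0, "wy": 0, "wz": 0, "hand": 0.085},
    {"tx": 0, "ty": 0, "tz": 0, "wx": 0, "wy": 0, "wz": 0, "hand": 0.06},
    {"tx": 0, "ty": 0, "tz": 0, "wx": 0, "wy": 0, "wz": 0, "hand": 0.05},
    {"tx": 0, "ty": 0, "tz": 0, "wx": 0, "wy": 0, "wz": 0, "hand": 0.05},
  ],
  grip_force=35,
)

```text
clock: 4.3
tcp_pos: [0.4863, 0.1558, 0.1522]
eef_rot: [[0.992, 0.125, 0.003], [0.125, -0.992, 0.001], [0.003, -0.0, -1.0]]
force: [1.2, -0.9, 4.1]
width: 0.588
finger_force: 6.3
```

>>> arm_command(
  targets=[
    {"tx": 0, "ty": 0, "tz": 0, "wx": 0, "wy": 0, "wz": 0, "hand": 0.015},
    {"tx": 0, "ty": 0, "tz": 0, "wx": 0, "wy": 0, "wz": 0, "hand": 0.015},
    {"tx": 0, "ty": 0, "tz": 0, "wx": 0, "wy": 0, "wz": 0, "hand": 0.015},
    {"tx": 0, "ty": 0, "tz": 0, "wx": 0, "wy": 0, "wz": 0, "hand": 0.015},
    {"tx": 0, "ty": 0, "tz": 0, "wx": 0, "wy": 0, "wz": 0, "hand": 0.015},
  ],
  grip_force=35,
)

```text
clock: 4.92
tcp_pos: [0.4886, 0.1568, 0.1543]
eef_rot: [[0.992, 0.125, 0.009], [0.125, -0.992, 0.002], [0.009, -0.001, -1.0]]
force: [1.4, -0.8, 20.2]
width: 0.295
finger_force: 34.9
```

Squeezed to the stop (about 25 mm). Lift.

>>> arm_command(
  targets=[
    {"tx": 0, "ty": 0, "tz": -0.015, "wx": 0, "wy": 0, "wz": 0, "hand": 0.015},
    {"tx": 0, "ty": 0, "tz": -0.025, "wx": 0, "wy": 0, "wz": 0, "hand": 0.015},
    {"tx": 0, "ty": 0, "tz": -0.035, "wx": 0, "wy": 0, "wz": 0, "hand": 0.015},
    {"tx": 0, "ty": 0, "tz": -0.045, "wx": 0, "wy": 0, "wz": 0, "hand": 0.015},
    {"tx": 0, "ty": 0, "tz": -0.04, "wx": 0, "wy": 0, "wz": 0, "hand": 0.015},
    {"tx": 0, "ty": 0, "tz": 0, "wx": 0, "wy": 0, "wz": 0, "hand": 0.015},
  ],
)

```text
clock: 5.68
tcp_pos: [0.486, 0.1564, 0.314]
eef_rot: [[0.992, 0.126, 0.006], [0.126, -0.992, 0.002], [0.006, -0.001, -1.0]]
force: [-1.1, 0.7, -1.4]
width: 0.292
finger_force: 35.5
```

```bash
cat >goal.py <<'E'
from h import *
from station import arm
from scipy.spatial.transform import Rotation as Ro
np.set_printoptions(precision=4,suppress=True)
E0=np.array([.5068,-.160,.172]); A=.378; L=np.radians(35)
y=np.array([np.cos(A),np.sin(A),0]); back=np.array([-np.sin(A),np.cos(A),0])
z=back*np.sin(L)+np.array([0,0,np.cos(L)]); x=np.cross(y,z)
G=np.c_[y,x,-z]   # tool axes at goal: x=edge, y=panel x, z=-panel z
E
python3 - <<'E'
from goal import *
o=arm.get_obs();R=np.array(o["eef_rot"]);p=np.array(o["tcp_pos"])
print(o["clock"],p,o["width"],o["force"],np.round(o["joints"],3)); print(G,np.linalg.det(G))
print("rotvec tool",Ro.from_matrix(R.T@G).as_rotvec())
for h in(.048,.113): # pivot height above the edge incl tcp 35
    t=E0+z*h; print(h,t,"shift world",t-p,"in start tool",R.T@(t-p))
E
```

```text
5.675 [0.486  0.1564 0.314 ] 0.2918178093609959 [-1.064   0.7272 -1.3989] [ 0.069  0.202 -0.554  1.748  0.114  1.217 -1.96 ]
[[ 0.9294  0.3023  0.2117]
 [ 0.3691 -0.7613 -0.5331]
 [ 0.      0.5736 -0.8192]] 1.0
rotvec tool [-0.6077  0.0712 -0.2459]
0.048 [ 0.4966 -0.1344  0.2113] shift world [ 0.0106 -0.2908 -0.1027] in start tool [-0.0266  0.2899  0.1023]
0.113 [ 0.4829 -0.0998  0.2646] shift world [-0.0031 -0.2562 -0.0494] in start tool [-0.0356  0.2538  0.049 ]
```

>>> arm_command(
  targets=[
    {"tx": -0.0065, "ty": 0.04, "tz": 0, "wx": 0, "wy": 0, "wz": 0, "hand": 0.015},
    {"tx": -0.0065, "ty": 0.04, "tz": 0, "wx": 0, "wy": 0, "wz": 0, "hand": 0.015},
    {"tx": -0.0065, "ty": 0.04, "tz": 0, "wx": 0, "wy": 0, "wz": 0, "hand": 0.015},
    {"tx": -0.0065, "ty": 0.04, "tz": 0, "wx": 0, "wy": 0, "wz": 0, "hand": 0.015},
    {"tx": -0.0065, "ty": 0.04, "tz": 0.01, "wx": 0, "wy": 0, "wz": 0, "hand": 0.015},
    {"tx": -0.0065, "ty": 0.04, "tz": 0.019, "wx": 0, "wy": 0, "wz": 0, "hand": 0.015},
    {"tx": 0, "ty": 0, "tz": 0, "wx": -0.1215, "wy": 0.0142, "wz": -0.0492, "hand": 0.015},
    {"tx": 0, "ty": 0, "tz": 0, "wx": -0.1215, "wy": 0.0142, "wz": -0.0492, "hand": 0.015},
    {"tx": 0, "ty": 0, "tz": 0, "wx": -0.1215, "wy": 0.0142, "wz": -0.0492, "hand": 0.015},
    {"tx": 0, "ty": 0, "tz": 0, "wx": -0.1215, "wy": 0.0142, "wz": -0.0492, "hand": 0.015},
    {"tx": 0, "ty": 0, "tz": 0, "wx": -0.1215, "wy": 0.0142, "wz": -0.0492, "hand": 0.015},
    {"tx": 0, "ty": 0, "tz": 0, "wx": 0, "wy": 0, "wz": 0, "hand": 0.015},
    {"tx": 0, "ty": 0, "tz": 0, "wx": 0, "wy": 0, "wz": 0, "hand": 0.015},
  ],
)

```text
clock: 7.3
tcp_pos: [0.4763, -0.0877, 0.281]
eef_rot: [[0.93, 0.305, 0.205], [0.368, -0.762, -0.533], [-0.007, 0.571, -0.821]]
force: [0.5, 0.8, -1.3]
width: 0.297
finger_force: 35.5
```

```bash
python3 - <<'E'
from goal import *
for n in("side","top"): pickle.dump(arm.snapshot(n),open(f"pics/{n}3.pkl","wb"))
o=arm.get_obs();R=np.array(o["eef_rot"]);p=np.array(o["tcp_pos"])
print(o["clock"],p,o["width"],o["force"],np.round(o["joints"],3))
print("rot err",Ro.from_matrix(R.T@G).as_rotvec())
t=E0+z*.138; print("to hover, tool axes",R.T@(t-p))
T,S=cam("top3"),cam("side3")
def c(f,x0,y0,x1,y1,k):return cv2.resize(f[y0:y1,x0:x1,::-1],None,fx=k,fy=k,interpolation=cv2.INTER_CUBIC)
im=np.zeros((600,800,3),np.uint8); b=c(S["frame"],230,90,310,210,5);im[:600,:400]=b
a=c(T["frame"],310,130,390,240,5);im[:550,400:]=a
for nm,q in(("tcp",p),("pivot",p+.035*R[:,2]),("jaw end",p+.086*R[:,2]),("notch edge",E0)): print(nm,(proj(S,q)-[230,90])*5,(proj(T,q)-[310,130])*5+[400,0])
cv2.imwrite("pics/v3.png",im)
E
```

```text
7.4 [ 0.4766 -0.0883  0.2815] 0.29531682128637843 [-0.322   0.0474 -0.4243] [ 0.116  0.114 -0.481  2.072  0.757  1.105 -1.957]
rot err [-0.0025  0.0062  0.0008]
to hover, tool axes [ 0.0016  0.001  -0.0037]
tcp [239.8821 127.2358] [512.2589 334.9691]
pivot [231.2432 172.3135] [545.7911 327.711 ]
jaw end [219.4141 234.038 ] [590.0272 318.136 ]
notch edge [204.2355 286.7928] [628.0082 303.6184]
```

View pics/v3.png

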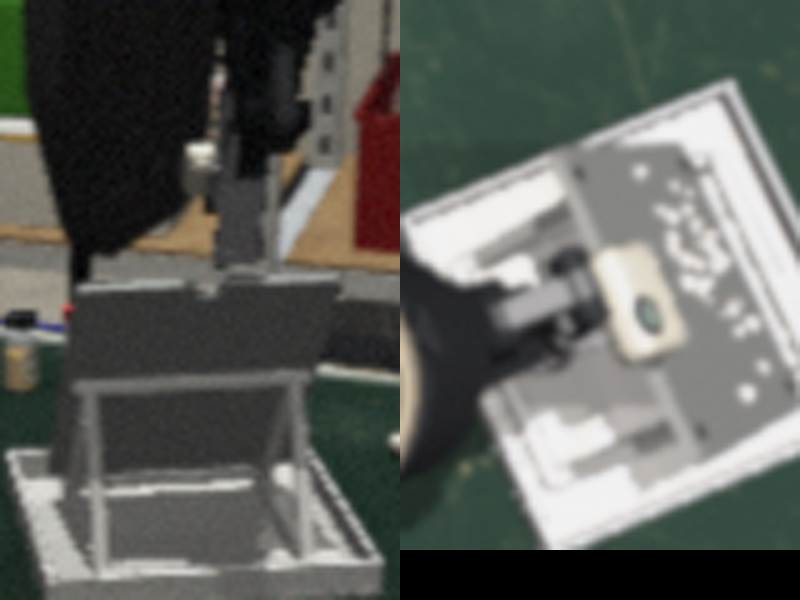

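The side crop shows the clip as a grey column at x 215–262 with its jaws ending at row 267, above the notch at (206,290). In the top crop the logger is at (638,302), on the panel's barnacled side. I'll measure how the clip sits in the hand.

```bash
python3 - <<'E'
from goal import *
o=arm.get_obs();R=np.array(o["eef_rot"]);p=np.array(o["tcp_pos"])
T,S=cam("top3"),cam("side3")
f=T["frame"].astype(int)
m=((f[:,:,0]-f[:,:,2]>18)&(f[:,:,0]>130)).astype(np.uint8); m[:165]=0;m[215:]=0;m[:,:422-72]=0; m[:,:345]=0;m[:,375:]=0
m=cv2.morphologyEx(m,cv2.MORPH_CLOSE,np.ones((5,5)))
n,l,st,ce=cv2.connectedComponentsWithStats(m);k=1+np.argmax(st[1:,4]);print(st[k],ce[k])
c=max(cv2.findContours((l==k).astype(np.uint8),0,1)[0],key=cv2.contourArea);r=cv2.minAreaRect(c);print(r)
# predicted logger: front-half frame turned 0.225 about the edge, at pivot
tx,ty,tz=R.T; piv=p+.035*tz
def front(X): # X in clip frame -> world; clip z=-tz, x=ty, y=tx ; jaw swings to +x
    a=.225; M=np.c_[ty,tx,-tz]; 
    Rr=Ro.from_rotvec([0,-a,0]).as_matrix(); return piv+M@(Rr@np.array(X))
print("jaw pad front z,x check",np.linalg.inv(np.c_[ty,tx,-tz])@(front([.003,0,-.042])-piv))
box=np.array([proj(T,front([x,y,z])) for x in(.012,.031) for y in(-.023,.023) for z in(-.013,-.047)],np.float32)
print("pred",cv2.minAreaRect(box)); print(cv2.minAreaRect(np.array([proj(T,front([.031,y,z])) for y in(-.023,.023) for z in(-.013,-.047)],np.float32)))
q=proj(T,front([.031,0,-.03]));J=np.c_[[proj(T,front([.031,0,-.03])+.001*v)-q for v in(tx,tz)]].T; print("px per mm along tx,tz",J)
# side: panel/clip column profile
g=cv2.cvtColor(S["frame"],cv2.COLOR_RGB2GRAY)
for rr in(124,128,132,136,140,142,144,148): print(rr,g[rr,268:292])
print("pred back jaw end side",[proj(S,piv+.045*tz-.012*ty+s*.0125*tx) for s in(-1,1)], "pivot lvl",[proj(S,piv-.010*ty+s*.0125*tx) for s in(-1,1)])
E
```

```text
[350 179  16  22 117] [358.4359 190.0513]
((357.2000427246094, 189.5999755859375), (21.50348663330078, 12.016654968261719), 71.56504821777344)
jaw pad front z,x check [ 0.0123 -0.     -0.0403]
pred ((355.90509033203125, 189.07464599609375), (24.933927536010742, 17.854440689086914), 66.83992004394531)
((359.85748291015625, 187.38394165039062), (24.967981338500977, 9.16452407836914), 66.62806701660156)
px per mm along tx,tz [[-0.2059  0.1595]
 [-0.4739 -0.0304]]
124 [ 72  81  79  75  69  64  54  62  53  32  13  16  16  19  24  51  90  96
 110 124  96  61  51 112]
128 [ 66  68  62  53  48  54  58  63  67  62  60  63  62  62  65  90 114  96
  60  40  67 143 186 194]
132 [123 126 101  59  51  61  67  60  61  65  64  64  60  64  77  99 109 107
 141 186 193 195 192 176]
136 [136 138 140 136 104  61  61  65  64  62  67  65  58  57  80 109 105 120
 167 190 190 168 141 128]
140 [103 109 116 115  92  67  66  75  73  67  65  64  63  56  66  97 109 132
 170 164 134 128 126 129]
142 [112 111 111 109  91  65  58  67  75  77  79  74  74  94 110 114 101 107
 109  90  90  90  95 100]
144 [120 119 122 117 113 109 103 103 105 109 109 109 112 122 126 118 118 118
 130 134 128 128 128 125]
148 [ 57  75  93 121 129  88  67  54  50  56  49  53  48  52  54  53  54  51
  53  55  54  53  55  54]
pred back jaw end side [array([279.4231, 138.8532]), array([270.0506, 139.1759])] pivot lvl [array([281.5924, 127.3715]), array([271.9261, 127.6713])]
```

Both views say the clip is tipped about 0.08 rad in the hand (jaws toward −tool x), with a small offset. I'll correct this with wy and lower partway.

>>> arm_command(
  targets=[
    {"tx": 0, "ty": 0, "tz": 0, "wx": 0, "wy": 0.08, "wz": 0, "hand": 0.015},
    {"tx": -0.0012, "ty": 0.0005, "tz": 0.016, "wx": 0, "wy": 0, "wz": 0, "hand": 0.015},
    {"tx": -0.0012, "ty": 0.0005, "tz": 0.016, "wx": 0, "wy": 0, "wz": 0, "hand": 0.015},
    {"tx": 0, "ty": 0, "tz": 0, "wx": 0, "wy": 0, "wz": 0, "hand": 0.015},
    {"tx": 0, "ty": 0, "tz": 0, "wx": 0, "wy": 0, "wz": 0, "hand": 0.015},
  ],
)

```text
clock: 8.02
tcp_pos: [0.4838, -0.1052, 0.2552]
eef_rot: [[0.91, 0.306, 0.279], [0.41, -0.761, -0.503], [0.059, 0.572, -0.818]]
force: [0.4, 0.7, -1.2]
width: 0.296
finger_force: 35.4
```

```bash
python3 - <<'E'
from goal import *
for n in("side","top"): pickle.dump(arm.snapshot(n),open(f"pics/{n}4.pkl","wb"))
o=arm.get_obs();R=np.array(o["eef_rot"]);p=np.array(o["tcp_pos"])
print(o["clock"],p,o["width"],o["force"],"panel frame tcp",np.c_[x,y,z].T@(p-E0))
print("rot err",Ro.from_matrix(R.T@G).as_rotvec())
T,S=cam("top4"),cam("side4")
def c(f,x0,y0,x1,y1,k):return cv2.resize(f[y0:y1,x0:x1,::-1],None,fx=k,fy=k,interpolation=cv2.INTER_CUBIC)
im=np.zeros((600,800,3),np.uint8); b=c(S["frame"],240,110,305,180,6);im[:420,:390]=b
a=c(T["frame"],325,140,390,240,6);im[:600,400:790]=a
for nm,q in(("tcp",p),("pivot",p+.035*-z),("jaw end",p+.086*-z),("notch edge",E0)): print(nm,(proj(S,q)-[240,110])*6,(proj(T,q)-[325,140])*6+[400,0])
cv2.imwrite("pics/v4.png",im)
E
```

```text
8.125 [ 0.4839 -0.1049  0.2556] 0.29465011426116067 [-0.6164  0.5544 -2.9579] panel frame tcp [-0.0009 -0.001   0.1027]
rot err [-0.0012 -0.0752  0.0035]
tcp [216.4443  81.3821] [480.5357 331.4326]
pivot [206.08   132.9092] [517.9077 322.7554]
jaw end [191.869  203.5606] [567.3847 311.2675]
notch edge [185.0826 224.1514] [583.6098 304.3421]
```

View pics/v4.png

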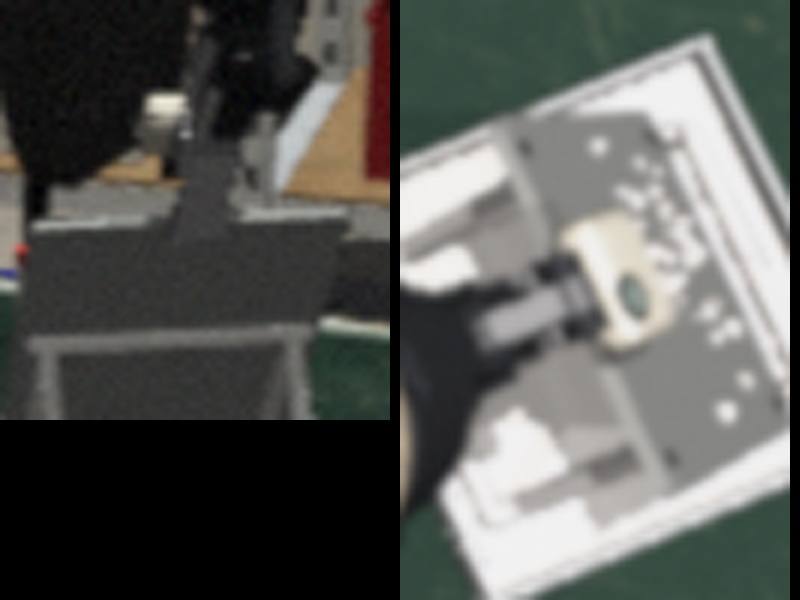

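The side crop shows the open clip straddling the edge, column x 175–235 with its jaws at about (203,238). The panel corners are at (33,228) and (348,215), so the mid edge is at 190 and the clip is about 3 mm too far toward −tool x. In the top crop the logger is at (617,282). I'll check tilt numerically.

```bash
python3 - <<'E'
from goal import *
M=lambda R:np.c_[R[:,1],R[:,0],-R[:,2]]
def edge(g,row,lo,hi,rise):
    v=g[row,lo:hi].astype(float); d=np.diff(v)*(1 if rise else -1); k=int(np.argmax(d)); return lo+k+.5
for i,off in((3,0),(4,0)):
    T,S=cam(f"top{i}"),cam(f"side{i}")
    f=cv2.resize(T["frame"],None,fx=6,fy=6,interpolation=cv2.INTER_CUBIC).astype(int)
    m=((f[:,:,0]-f[:,:,2]>14)&(f[:,:,0]>120)).astype(np.uint8)
    k=np.zeros_like(m);k[170*6:212*6,342*6:380*6]=1;m*=k
    m=cv2.morphologyEx(cv2.morphologyEx(m,cv2.MORPH_OPEN,np.ones((9,9))),cv2.MORPH_CLOSE,np.ones((35,35)))
    c=max(cv2.findContours(m,0,1)[0],key=cv2.contourArea);r=cv2.minAreaRect(c);mo=cv2.moments(c)
    print(i,"area",cv2.contourArea(c)/36,"rect",np.array(r[0])/6,np.array(r[1])/6,r[2],"pca",np.degrees(.5*np.arctan2(2*mo["mu11"],mo["mu20"]-mo["mu02"])))
S=cam("side4");g=cv2.cvtColor(S["frame"],cv2.COLOR_RGB2GRAY)
for rr in range(132,152,2): print(rr,g[rr,266:284])
o=arm.get_obs();p=np.array(o["tcp_pos"])
for h in(0,.017,.034,.051):
  q=p-z*(.035+h)-x*.016; print("back face",h,[proj(S,q+s*.0125*y).round(1) for s in(1,-1)])
T=cam("top4");q=p-z*.065+x*.03;d=proj(T,q+.02*y)-proj(T,q-.02*y);print("logger y-axis angle pred",np.degrees(np.arctan2(d[1],d[0]))%180,"centre",proj(T,q))
E
```

```text
3 area 272.9861111111111 rect [357.1353 190.1454] [23.5243 13.743 ] 67.7509765625 pca 68.59182818668208
4 area 142.05555555555554 rect [361.3411 186.1632] [22.3038 12.9457] 66.03751373291016 pca 63.41704563669467
132 [ 73  72  62  63 124 123  67  62  49  30  17  20  20  20  40  67  84 100]
134 [ 67  63  47  42  50  60  54  53  51  52  49  53  52  60  90 115 119 115]
136 [ 95  42  31  44  58  59  60  63  60  61  63  63  64  61  82 113 114 112]
138 [101  27  18  40  58  60  61  64  65  65  66  64  66  88  80  54  68  96]
140 [94 92 96 95 81 68 66 66 62 62 64 59 63 84 95 65 65 96]
142 [113 118 115  89  59  61  60  61  62  63  63  69 100 119 114 114 112 111]
144 [117 115  91  58  60  65  64  62  63  62  60  62  78 101 121 139 138 131]
146 [ 74  71  56  54  63  61  61  63  63  65  62  67  78  89 123 139 135 134]
148 [53 49 49 56 60 62 60 67 65 62 64 60 50 49 54 52 52 50]
150 [50 56 56 64 57 57 56 51 53 50 52 54 50 52 53 56 55 55]
back face 0 [array([270.4, 137.1]), array([279.9, 136.9])]
back face 0.017 [array([269.6, 141.1]), array([279. , 140.9])]
back face 0.034 [array([268.9, 145. ]), array([278.1, 144.7])]
back face 0.051 [array([268.1, 148.8]), array([277.3, 148.5])]
logger y-axis angle pred 66.38727999807347 centre [362.738 187.057]
```

The clip now lines up with the panel axes, with tilt fixed and within about 1.5 mm of the notch. Lower to near the seat.

>>> arm_command(
  targets=[
    {"tx": -0.0007, "ty": 0.0005, "tz": 0.0125, "wx": 0, "wy": 0, "wz": 0, "hand": 0.015},
    {"tx": -0.0007, "ty": 0.0005, "tz": 0.0125, "wx": 0, "wy": 0, "wz": 0, "hand": 0.015},
    {"tx": -0.0007, "ty": 0, "tz": 0.0125, "wx": 0, "wy": 0, "wz": 0, "hand": 0.015},
    {"tx": -0.0005, "ty": 0, "tz": 0.006, "wx": 0, "wy": 0, "wz": 0, "hand": 0.015},
    {"tx": 0, "ty": 0, "tz": 0, "wx": 0, "wy": 0, "wz": 0, "hand": 0.015},
  ],
)

```text
clock: 8.75
tcp_pos: [0.4936, -0.1292, 0.2199]
eef_rot: [[0.91, 0.306, 0.279], [0.41, -0.761, -0.503], [0.059, 0.573, -0.818]]
force: [-0.8, -0.2, -1.0]
width: 0.298
finger_force: 35.5
```

>>> arm_command(
  targets=[
    {"tx": -0.0004, "ty": 0, "tz": 0.005, "wx": 0, "wy": 0, "wz": 0, "hand": 0.015},
    {"tx": -0.0003, "ty": 0, "tz": 0.004, "wx": 0, "wy": 0, "wz": 0, "hand": 0.015},
    {"tx": 0, "ty": 0, "tz": 0, "wx": 0, "wy": 0, "wz": 0, "hand": 0.015},
  ],
)

```text
clock: 9.12
tcp_pos: [0.4991, -0.1294, 0.2167]
eef_rot: [[0.907, 0.306, 0.291], [0.417, -0.759, -0.5], [0.068, 0.574, -0.816]]
force: [-11.1, 17.4, 26.8]
width: 0.291
finger_force: 41.3
```

```bash
python3 - <<'E'
from goal import *
o=arm.get_obs();p=np.array(o["tcp_pos"]);P=np.c_[x,y,z]
print(o["clock"],o["width"],"tcp panel",P.T@(p-E0),"force panel",P.T@np.array(o["force"]),o["moment"],Ro.from_matrix(np.array(o["eef_rot"]).T@G).as_rotvec())
E
```

```text
9.125 0.29064928403315043 tcp panel [0.0001 0.0041 0.0546] force panel [-1.276  -3.8813 33.5803] [ 0.9271  0.8922 -0.2038] [ 0.0007 -0.0859  0.0042]
```

The pin touches at 33 N, about 6 mm above the seat, and the arm has drifted about 4 mm toward +edge, so the pin is likely on the + lip. Back off a little, shift −x, press again.

>>> arm_command(
  targets=[
    {"tx": -0.002, "ty": 0, "tz": -0.004, "wx": 0, "wy": 0, "wz": 0, "hand": 0.015},
    {"tx": -0.0015, "ty": 0, "tz": 0, "wx": 0, "wy": 0, "wz": 0, "hand": 0.015},
    {"tx": 0, "ty": 0, "tz": 0.002, "wx": 0, "wy": 0, "wz": 0, "hand": 0.015},
    {"tx": 0, "ty": 0, "tz": 0, "wx": 0, "wy": 0, "wz": 0, "hand": 0.015},
  ],
)

```text
clock: 9.62
tcp_pos: [0.4948, -0.1311, 0.2171]
eef_rot: [[0.907, 0.306, 0.289], [0.415, -0.76, -0.5], [0.066, 0.574, -0.816]]
force: [-4.8, 13.9, 17.3]
width: 0.296
finger_force: 40.0
```

```bash
cat >st.py <<'E'
from goal import *
o=arm.get_obs();p=np.array(o["tcp_pos"]);P=np.c_[x,y,z]
print(o["clock"],o["width"],"tcp panel",P.T@(p-E0),"force panel",P.T@np.array(o["force"]),o["moment"],Ro.from_matrix(np.array(o["eef_rot"]).T@G).as_rotvec())
E
python3 st.py
```

```text
9.625 0.29631678747545126 tcp panel [ 0.0003 -0.0005  0.0549] force panel [-2.0529  0.6973 22.5797] [0.9483 0.0012 0.3536] [ 0.0002 -0.0836  0.0039]
```

>>> arm_command(
  targets=[
    {"tx": 0.0012, "ty": 0, "tz": -0.001, "wx": 0, "wy": 0, "wz": 0, "hand": 0.015},
    {"tx": 0, "ty": 0, "tz": 0, "wx": 0, "wy": 0, "wz": 0, "hand": 0.015},
  ],
)

```text
clock: 9.88
tcp_pos: [0.4949, -0.131, 0.2173]
eef_rot: [[0.908, 0.306, 0.286], [0.414, -0.76, -0.501], [0.065, 0.574, -0.817]]
force: [-3.6, 10.1, 12.7]
width: 0.299
finger_force: 39.3
```

```bash
python3 st.py
```

```text
9.875 0.2985763280749578 tcp panel [ 0.0003 -0.0004  0.0551] force panel [-1.4375  0.3895 16.5391] [0.9873 0.0574 0.3594] [-0.0002 -0.0814  0.0037]
```

>>> arm_command(
  targets=[
    {"tx": 0.0012, "ty": 0, "tz": 0, "wx": 0, "wy": 0, "wz": 0, "hand": 0.015},
    {"tx": 0, "ty": 0, "tz": 0, "wx": 0, "wy": 0, "wz": 0, "hand": 0.015},
  ],
)

```text
clock: 10.12
tcp_pos: [0.4952, -0.1309, 0.2172]
eef_rot: [[0.909, 0.306, 0.285], [0.413, -0.76, -0.502], [0.063, 0.574, -0.817]]
force: [-5.6, 11.2, 15.5]
width: 0.296
finger_force: 39.7
```

```bash
python3 st.py; python3 - <<'E'
from goal import *
pickle.dump(arm.snapshot("side"),open("pics/side5.pkl","wb"));S=cam("side5");g=cv2.cvtColor(S["frame"],cv2.COLOR_RGB2GRAY)
for rr in list(range(138,166,2)): print(rr,g[rr,262:286])
p=np.array(arm.get_obs()["tcp_pos"])
for h in(0,.025,.051):
  q=p-z*(.035+h)-x*.016; print("back face",h,[proj(S,q+s*.0125*y).round(1) for s in(1,-1)])
E
```

```text
10.125 0.2957847584062173 tcp panel [ 0.0003 -0.0001  0.055 ] force panel [-1.3072 -1.0462 19.8029] [ 0.7562  0.7068 -0.1002] [ 0.0001 -0.0796  0.0035]
138 [114 123 183 207 210 200 158  85  48  53  64  46  17   9   6   2  12   3
  14  12  14  16  17  61]
140 [ 85  89 123 140 140 125  94  71  57  60  46  19  13  11   0  15  21  38
  44  35  29  38  69 129]
142 [ 96  74  72  71  70  69  80  77  61  55  38  16   8  16  15  18  36  81
 110 114 113 111 100 109]
144 [107  80  75  74  67  55  49  53  59  55  45  36  37  34  37  54  79 105
 122 139 138 127 118 122]
146 [163 165 160 150 141 113  80  64  65  62  64  62  62  63  64  63  70  88
 122 143 136 135 134 132]
148 [67 61 65 60 60 60 61 67 61 63 67 67 65 59 64 73 71 55 51 52 57 53 53 56]
150 [57 53 54 53 54 51 53 60 65 62 64 67 65 65 63 59 52 54 53 52 51 53 54 49]
152 [56 54 47 53 54 53 55 59 59 66 61 65 64 63 62 61 55 52 51 56 55 54 55 55]
154 [53 52 54 51 54 43 46 63 60 68 63 63 65 63 60 58 53 54 53 51 52 47 56 45]
156 [50 55 52 54 55 43 46 63 62 62 59 58 61 64 57 55 51 54 52 55 51 52 50 55]
158 [53 49 56 52 53 45 50 61 65 64 64 63 63 63 57 51 53 56 56 50 52 53 51 54]
160 [50 54 56 52 53 53 48 54 54 57 55 54 51 55 56 54 54 56 54 52 56 54 53 53]
162 [49 54 49 54 55 53 49 52 55 54 54 53 54 55 51 54 55 51 55 53 52 54 53 52]
164 [ 61  65  64  62  63  63  67  64  66  67  66  70  69  72  74  81  76  79
  82  85  90  90  90 110]
back face 0 [array([267.9, 147.8]), array([277.1, 147.5])]
back face 0.025 [array([266.8, 153.2]), array([275.9, 152.9])]
back face 0.051 [array([265.8, 158.7]), array([274.7, 158.4])]
```

The side numbers show the jaws leaning about 4 mm toward −edge again, so the pin sits on the − lip. Lift slightly, swing the jaws +edge with wy, press again.

>>> arm_command(
  targets=[
    {"tx": 0, "ty": 0, "tz": -0.006, "wx": 0, "wy": 0, "wz": 0, "hand": 0.015},
    {"tx": 0, "ty": 0, "tz": 0, "wx": 0, "wy": 0.06, "wz": 0, "hand": 0.015},
    {"tx": 0, "ty": 0, "tz": 0, "wx": 0, "wy": 0, "wz": 0, "hand": 0.015},
    {"tx": 0, "ty": 0, "tz": 0, "wx": 0, "wy": 0, "wz": 0, "hand": 0.015},
  ],
)

```text
clock: 10.68
tcp_pos: [0.4917, -0.1303, 0.2202]
eef_rot: [[0.892, 0.305, 0.333], [0.438, -0.761, -0.479], [0.107, 0.573, -0.813]]
force: [0.4, -0.3, -1.4]
width: 0.293
finger_force: 37.2
```

```bash
python3 st.py; cat >sd.py <<'E'
from goal import *
import sys
pickle.dump(arm.snapshot("side"),open("pics/side6.pkl","wb"));S=cam("side6");g=cv2.cvtColor(S["frame"],cv2.COLOR_RGB2GRAY).astype(float)
p=np.array(arm.get_obs()["tcp_pos"])
for rr in range(146,162,2):
  v=g[rr-1:rr+1].mean(0)[262:286]; w=np.where(v>58)[0]+262; print(rr,w.min() if len(w) else 0,w.max() if len(w) else 0,end=" | ")
print()
for h in(.012,.025,.051):
  q=p-z*(.035+h)-x*.016; print("back face",h,[proj(S,q+s*.0125*y).round(1) for s in(1,-1)])
E
python3 sd.py
```

```text
10.675 0.29346754053598123 tcp panel [ 0.0005 -0.003   0.0586] force panel [-0.4339  0.2704 -1.4191] [ 0.6187  0.4629 -0.0422] [-0.0008 -0.1328  0.0028]
146 262 285 | 148 262 282 | 150 269 276 | 152 269 277 | 154 269 276 | 156 269 276 | 158 268 276 | 160 0 0 | 
back face 0.012 [array([268.6, 149.6]), array([277.7, 149.3])]
back face 0.025 [array([268. , 152.4]), array([277. , 152.1])]
back face 0.051 [array([266.9, 157.9]), array([275.8, 157.6])]
```

```bash
cat >sub.py <<'E'
from goal import *
def run(name,rows):
    S=cam(name);g=cv2.GaussianBlur(cv2.cvtColor(S["frame"],cv2.COLOR_RGB2GRAY).astype(np.float32),(1,3),0)
    out=[]
    for r in rows:
        v=g[r]; b0=np.median(v[[258,259,260,261,262,263,284,285,286]]);top=np.median(v[270:276]);w=np.clip((v-b0)/(top-b0),0,1.0)
        l=np.median(v[281:287]);
        # crossing of half level from the middle outwards
        h=.5; i=272
        while w[i]>h:i-=1
        a=i+(h-w[i])/(w[i+1]-w[i]); i=273
        while w[i]>h:i+=1
        b=i-1+(w[i-1]-h)/(w[i-1]-w[i]); out.append((r,a,b,(a+b)/2))
    print(name);print(np.array(out)); 
run("side5",range(149,159)); run("side6",range(149,159))
E
python3 sub.py
```

```text
side5
[[149.     267.6518 277.75   272.7009]
 [150.     268.3553 277.21   272.7826]
 [151.     268.8333 277.4032 273.1183]
 [152.     268.9412 277.2692 273.1052]
 [153.     268.8365 276.8553 272.8459]
 [154.     268.629  276.5278 272.5784]
 [155.     268.5    276.375  272.4375]
 [156.     268.5    275.6429 272.0714]
 [157.     268.5    275.5086 272.0043]
 [158.     268.5    275.6364 272.0682]]
side6
[[149.     268.8875 276.7188 272.8031]
 [150.     268.7692 277.     272.8846]
 [151.     268.7381 277.4605 273.0993]
 [152.     268.7692 277.6111 273.1902]
 [153.     268.7242 277.6    273.1621]
 [154.     268.6875 276.3167 272.5021]
 [155.     268.6417 276.125  272.3833]
 [156.     268.0294 276.5544 272.2919]
 [157.     267.6029 276.5642 272.0836]
 [158.     267.3071 276.4951 271.9011]]
```

>>> arm_command(
  targets=[
    {"tx": 0.0035, "ty": 0, "tz": 0.0005, "wx": 0, "wy": 0, "wz": 0, "hand": 0.015},
    {"tx": -0.0005, "ty": 0, "tz": 0.004, "wx": 0, "wy": 0, "wz": 0, "hand": 0.015},
    {"tx": -0.0004, "ty": 0, "tz": 0.003, "wx": 0, "wy": 0, "wz": 0, "hand": 0.015},
    {"tx": -0.0001, "ty": 0, "tz": 0.001, "wx": 0, "wy": 0, "wz": 0, "hand": 0.015},
    {"tx": 0, "ty": 0, "tz": 0, "wx": 0, "wy": 0, "wz": 0, "hand": 0.015},
  ],
)

```text
clock: 11.35
tcp_pos: [0.4995, -0.1299, 0.2164]
eef_rot: [[0.889, 0.306, 0.341], [0.444, -0.759, -0.476], [0.113, 0.574, -0.811]]
force: [-11.5, 13.2, 24.1]
width: 0.299
finger_force: 41.5
```

```bash
python3 st.py
```

```text
11.35 0.2986212993513768 tcp panel [0.0004 0.0044 0.0539] force panel [ 0.3058 -5.8788 29.1815] [ 0.4302  0.9967 -0.4162] [ 0.0008 -0.1418  0.0041]
```

```bash
python3 sd.py; sed -i 's/run("side5".*;//' sub.py; python3 sub.py; python3 - <<'E'
from goal import *
S=cam("side6");g=cv2.cvtColor(S["frame"],cv2.COLOR_RGB2GRAY)
print(g[144:164,271:275].mean(1).round(0))
S0=cam("side0");g0=cv2.cvtColor(S0["frame"],cv2.COLOR_RGB2GRAY)
print("edge rows",[g0[143:153,c].tolist() for c in(258,265,271,272,284)])
E
```

```text
146 262 285 | 148 262 285 | 150 268 276 | 152 268 275 | 154 268 275 | 156 268 275 | 158 268 274 | 160 269 269 | 
back face 0.012 [array([265.7, 150.7]), array([274.8, 150.4])]
back face 0.025 [array([265.2, 153.5]), array([274.2, 153.2])]
back face 0.051 [array([264.2, 159. ]), array([273.1, 158.7])]
[30. 56. 62. 64. 65. 64. 64. 63. 64. 65. 64. 62. 60. 61. 62. 59. 53. 54.
 52. 55.]
edge rows [[116, 118, 130, 163, 136, 64, 53, 54, 52, 51], [115, 119, 130, 154, 111, 59, 52, 53, 52, 52], [117, 117, 116, 125, 142, 147, 152, 69, 50, 53], [116, 114, 117, 121, 143, 157, 144, 70, 48, 48], [103, 113, 157, 129, 66, 49, 49, 50, 52, 53]]  File "sub.py", line 15
    run("side6",range(149,159))
                               ^
IndentationError: unindent does not match any outer indentation level
```

Measured directly, the edge sits about 1.5 rows (4–5 mm) higher than I first took it. That makes the present TCP height .049 above the edge, which is the seated value, and the pin stays trapped laterally within the notch. I'll centre the hand over it to square the clip and ease the push.

>>> arm_command(
  targets=[
    {"tx": -0.002, "ty": 0, "tz": -0.001, "wx": 0, "wy": 0, "wz": 0, "hand": 0.015},
    {"tx": -0.002, "ty": 0, "tz": -0.001, "wx": 0, "wy": 0, "wz": 0, "hand": 0.015},
    {"tx": 0, "ty": 0, "tz": 0, "wx": 0, "wy": 0, "wz": 0, "hand": 0.015},
    {"tx": 0, "ty": 0, "tz": 0, "wx": 0, "wy": 0, "wz": 0, "hand": 0.015},
  ],
)

```text
clock: 11.9
tcp_pos: [0.4957, -0.1309, 0.2165]
eef_rot: [[0.889, 0.307, 0.341], [0.444, -0.76, -0.474], [0.114, 0.573, -0.812]]
force: [-0.4, 8.1, 7.7]
width: 0.297
finger_force: 39.3
```

```bash
sed -i 's/^ *run("side6"/run("side6"/; s/E0=np.array.*; A=/E0=np.array([.5056,-.159,.1767]); A=/' sub.py goal.py; python3 st.py; python3 sd.py; python3 sub.py
```

```text
11.9 0.29680959959077885 tcp panel [-0.0016  0.0012  0.0496] force panel [-1.8457  2.6576 10.7181] [ 1.0389 -0.0377  0.422 ] [-0.001  -0.1422  0.0044]
146 262 285 | 148 262 285 | 150 270 276 | 152 269 277 | 154 269 276 | 156 269 276 | 158 269 275 | 160 269 271 | 
back face 0.012 [array([267.2, 150.7]), array([276.3, 150.4])]
back face 0.025 [array([266.6, 153.5]), array([275.7, 153.2])]
back face 0.051 [array([265.6, 159. ]), array([274.5, 158.7])]
side6
[[149.     269.5074 276.51   273.0087]
 [150.     269.2885 276.8438 273.0661]
 [151.     268.9674 277.1631 273.0652]
 [152.     268.7935 277.1447 272.9691]
 [153.     268.75   276.8864 272.8182]
 [154.     268.7167 276.725  272.7208]
 [155.     268.621  276.6719 272.6464]
 [156.     268.5    276.4583 272.4792]
 [157.     268.5    276.0882 272.2941]
 [158.     268.5    275.5323 272.0161]]
```

The pin keeps the same depth on repeated presses, so it is on the notch floor, and the clip is square to the edge. Release gradually, following the pads' swing so the clip isn't dragged up.

>>> arm_command(
  targets=[
    {"tx": 0, "ty": 0, "tz": 0.0008, "wx": 0, "wy": 0, "wz": 0, "hand": 0.03},
    {"tx": 0, "ty": 0, "tz": 0.0008, "wx": 0, "wy": 0, "wz": 0, "hand": 0.034},
    {"tx": 0, "ty": 0, "tz": 0.0008, "wx": 0, "wy": 0, "wz": 0, "hand": 0.038},
    {"tx": 0, "ty": 0, "tz": 0.0008, "wx": 0, "wy": 0, "wz": 0, "hand": 0.042},
    {"tx": 0, "ty": 0, "tz": 0.0005, "wx": 0, "wy": 0, "wz": 0, "hand": 0.046},
    {"tx": 0, "ty": 0, "tz": 0, "wx": 0, "wy": 0, "wz": 0, "hand": 0.05},
    {"tx": 0, "ty": 0, "tz": 0, "wx": 0, "wy": 0, "wz": 0, "hand": 0.055},
  ],
  grip_force=35,
)

```text
clock: 12.82
tcp_pos: [0.4937, -0.1357, 0.2116]
eef_rot: [[0.892, 0.305, 0.333], [0.439, -0.761, -0.478], [0.108, 0.573, -0.813]]
force: [-0.2, -0.1, 0.4]
width: 0.644
finger_force: 0.0
```

```bash
python3 st.py; python3 sd.py; python3 sub.py; python3 - <<'E'
from h import *
S=cam("side6");f=S["frame"]
cv2.imwrite("pics/v5.png",cv2.resize(f[95:175,235:315,::-1],None,fx=7,fy=7,interpolation=cv2.INTER_CUBIC))
E
```

```text
12.825 0.643769035374125 tcp panel [-0.0013 -0.0025  0.0435] force panel [ 0.2405 -0.2667  0.2631] [ 0.5487  0.3592 -0.0152] [-0.0011 -0.1337  0.003 ]
146 262 285 | 148 262 272 | 150 270 272 | 152 270 270 | 154 0 0 | 156 0 0 | 158 0 0 | 160 0 0 | 
back face 0.012 [array([268.2, 151.8]), array([277.2, 151.5])]
back face 0.025 [array([267.6, 154.6]), array([276.6, 154.3])]
back face 0.051 [array([266.6, 160.1]), array([275.4, 159.8])]
side6
[[149.     269.5    272.5    271.    ]
 [150.     269.5    273.7812 271.6406]
 [151.     269.3421 274.7188 272.0304]
 [152.     269.2143 276.55   272.8821]
 [153.     269.     277.2857 273.1429]
 [154.     268.5    273.9    271.2   ]
 [155.     267.5    273.375  270.4375]
 [156.     272.5    277.5    275.    ]
 [157.         -inf     -inf     -inf]
 [158.     271.5    272.5    272.    ]]sub.py:11: RuntimeWarning: divide by zero encountered in scalar divide
  a=i+(h-w[i])/(w[i+1]-w[i]); i=273
sub.py:13: RuntimeWarning: divide by zero encountered in scalar divide
  b=i-1+(w[i-1]-h)/(w[i-1]-w[i]); out.append((r,a,b,(a+b)/2))
```

View pics/v5.png

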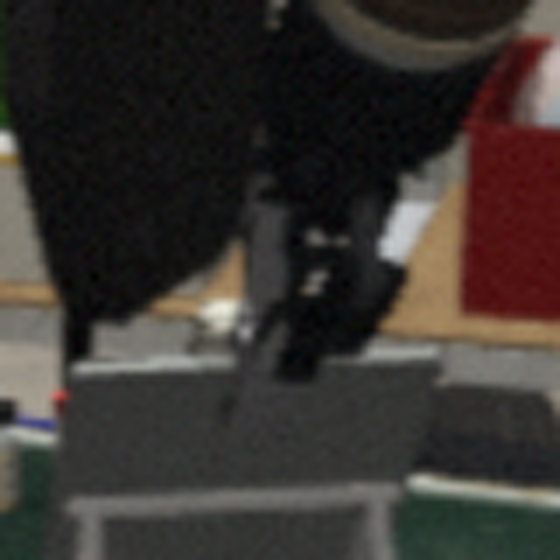

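Clip released: the side crop shows its jaw against the underside near (255,380) and the logger on the far side at (220,318). Open and withdraw along the slope.

>>> arm_command(
  targets=[
    {"tx": 0, "ty": 0, "tz": 0, "wx": 0, "wy": 0, "wz": 0, "hand": 0.07},
    {"tx": 0, "ty": 0, "tz": 0, "wx": 0, "wy": 0, "wz": 0, "hand": 0.08},
    {"tx": 0.002, "ty": 0, "tz": -0.015, "wx": 0, "wy": 0, "wz": 0, "hand": 0.08},
    {"tx": 0.003, "ty": 0, "tz": -0.02, "wx": 0, "wy": 0, "wz": 0, "hand": 0.08},
    {"tx": 0.004, "ty": 0, "tz": -0.03, "wx": 0, "wy": 0, "wz": 0, "hand": 0.08},
    {"tx": 0.005, "ty": 0, "tz": -0.04, "wx": 0, "wy": 0, "wz": 0, "hand": 0.08},
    {"tx": 0.005, "ty": 0, "tz": -0.045, "wx": 0, "wy": 0, "wz": 0, "hand": 0.08},
    {"tx": 0, "ty": -0.05, "tz": -0.03, "wx": 0, "wy": 0, "wz": 0, "hand": 0.08},
    {"tx": 0, "ty": -0.05, "tz": -0.03, "wx": 0, "wy": 0, "wz": 0, "hand": 0.08},
    {"tx": 0, "ty": -0.05, "tz": -0.03, "wx": 0, "wy": 0, "wz": 0, "hand": 0.08},
    {"tx": 0, "ty": 0, "tz": 0, "wx": 0, "wy": 0, "wz": 0, "hand": 0.08},
  ],
)

```text
clock: 14.25
tcp_pos: [0.3839, 0.1058, 0.3229]
eef_rot: [[0.888, 0.311, 0.338], [0.446, -0.759, -0.474], [0.109, 0.572, -0.813]]
force: [-0.2, -0.9, -0.0]
width: 0.936
finger_force: 0.0
```

```bash
python3 - <<'E'
from goal import *
for n in("side","top"): pickle.dump(arm.snapshot(n),open(f"pics/{n}7.pkl","wb"))
T,S=cam("top7"),cam("side7")
o=arm.get_obs();print(o["clock"],o["tcp_pos"],o["force"])
def c(f,x0,y0,x1,y1,k):return cv2.resize(f[y0:y1,x0:x1,::-1],None,fx=k,fy=k,interpolation=cv2.INTER_CUBIC)
im=np.zeros((600,800,3),np.uint8); b=c(S["frame"],240,110,305,180,6);im[:420,:390]=b
a=c(T["frame"],325,140,390,240,6);im[:600,400:790]=a
cv2.imwrite("pics/v6.png",im)
for h,nm in((.013,"seated"),(.025,"on edge")):
  for l,q in(("back handle top",E0+z*(h+.056)-x*.025),("front handle top",E0+z*(h+.056)+x*.025),("back jaw end",E0+z*(h-.051)-x*.008),("logger mid face",E0+z*(h-.030)+x*.031)):
    print(nm,l,((proj(S,q)-[240,110])*6+3).round(0),((proj(T,q)-[325,140])*6+[403,3]).round(0))
print("notch",((proj(S,E0)-[240,110])*6+3).round(0),((proj(T,E0)-[325,140])*6+[403,3]).round(0))
for n in("side","top"):
  d=cv2.absdiff(cam(n+"0")["frame"],cam(n+"7")["frame"]).max(2)
  for nm,X in(("plain",(.5742,.166,.15)),("petri",plane(cam("top0"),(416/1.5625,306/1.5625),.01))):
    u,v=proj(cam(n+"0"),X).astype(int); print(n,nm,(u,v),"changed px",(d[v-14:v+14,u-12:u+12]>40).sum())
E
```

```text
14.35 [0.385  0.1019 0.3229] [ 0.4137 -0.7828 -0.9586]
seated back handle top [217. 169.] [456. 352.]
seated front handle top [202.  78.] [589. 295.]
seated back jaw end [183. 281.] [600. 309.]
seated logger mid face [178. 187.] [680. 272.]
on edge back handle top [221. 151.] [443. 355.]
on edge front handle top [206.  60.] [577. 297.]
on edge back jaw end [186. 266.] [590. 312.]
on edge logger mid face [181. 171.] [671. 274.]
notch [190. 218.] [587. 309.]
side plain (np.int64(208), np.int64(200)) changed px 0
side petri (np.int64(249), np.int64(231)) changed px 93
top plain (np.int64(207), np.int64(161)) changed px 0
top petri (np.int64(266), np.int64(195)) changed px 0
```

View pics/v6.png

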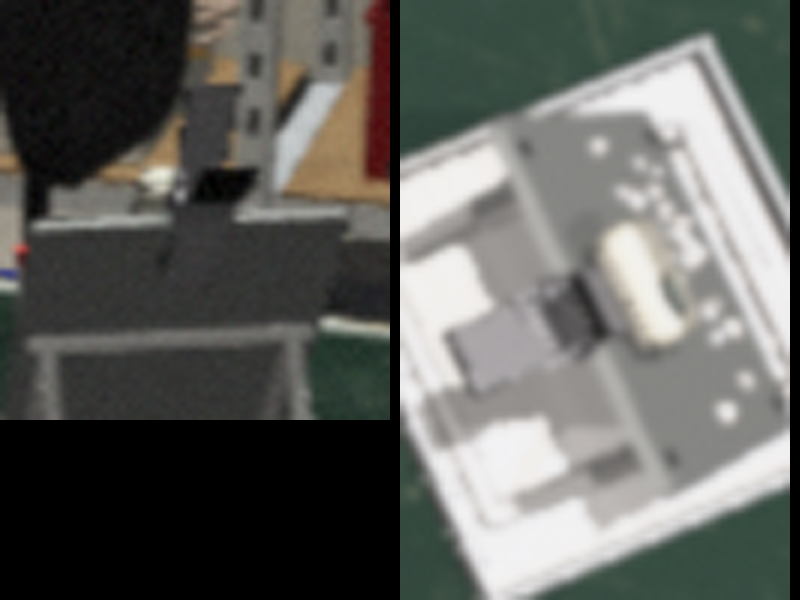

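The last crop shows both handle tops at the seated positions: back (222,170) against a predicted 169 seated or 151 on the edge, and front (213,86) against 78 or 60. The logger is on the barnacled face. The plain clip and petri dish are unchanged in the top view. In the side view only the removed clip accounts for the change near the dish.

```bash
python3 -c "
from station import arm
print(arm.job_done())"
```

```text
the job is handed in; nothing more can be done
None
```

The logger clip now grips the leaning panel, with the logger on the barnacled face and the pin fully down in the notch as far as the cameras can tell (possibly a few hundredths of a radian off square). The plain clip and petri dish look unmoved, and I handed the job in at about 14.4 s.

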